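# Clear the extruder barrel with its ram

## Task

A hard dried clay plug is stuck in the pottery extruder's tilted barrel. Stand the white tub on the table under the barrel's lower end, then take the ram off its fork and push it down through the barrel from the flared mouth so that the plug drops into the tub; do not touch the plug with the gripper. Finally hang the ram back on its fork as it was, with the tub and plug left under the barrel and everything else left where it is.

Things in the scene. Friction and masses are not known exactly. Their poses are not given: they have to be found in the camera images.
- barrel: Fixed aluminium barrel on a blue stand. Origin on the table below it, z up. Tube outside 41 mm, bore 33 mm, flared over the top 12 mm to 54 mm. It leans 30 deg in the x-z plane: mouth high towards -x, lower end towards +x, lowest edge 68 mm up. Stand all on the -x side: base 10 mm thick at x -127 to -37, y +-50 mm; post 114 mm high at x -77 to -55; arm 94-110 mm up from post to tube.
- barrel_mouth (a point): Centre of the bore's flared upper mouth, 156 mm above the table.
- barrel_exit (a point): Centre of the bore's open lower end, 78 mm above the table. The line from barrel_mouth to barrel_exit is the bore's axis, 90 mm long, 30 deg from vertical.
- barrel_low (a point): Point on the bore's axis 30 mm before the lower end. A ram whose foot gets this far has pushed the plug nearly clear of the strip; go on to the lower end.
- plug_center (a point): Centre of the stuck plug: brick-red cylinder 30 mm diameter, 30 mm long, 40 g, along the bore, at first 40 mm below the mouth. A sprung rubber strip on the bore's upper side, 15 to 65 mm below the mouth, stands 3 to 4 mm into the bore and holds the plug with about 5 to 15 N.
- plug: The same plug; its frame stands upright (it shares the barrel's yaw) while the cylinder in it leans 30 deg along the bore. Origin at its centre.
- fork: Fixed blue stand with a steel fork for the ram. Origin on the table under the seat, z up. Plate top 155 mm up, 8 mm thick; slot 18 mm wide along x, open towards -x, ending 14 mm to the +x side of the seat; prongs reach x = -34 mm, 48 mm wide overall. Post 16 x 34 mm at x = +43, no higher than the plate. Base 10 mm thick, x -45 to +65, y +-45 mm.
- fork_seat (a point): Centre of the ram's seat, on top of the fork plate, 155 mm above the table.
- ram: Steel ram, wooden handle, 200 g, hanging upright by its collar. Origin at its foot's underside, z up the rod. Foot 22 mm diameter x 12; shaft 12 mm diameter; collar 44 mm diameter at 125 to 130 mm; square handle 22 x 22 mm (sides along x and y) from 130 to 186 mm. The foot is wider than the slot: the ram leaves and enters the fork sideways by its open side, shaft in the slot.
- ram_grip (a point): Middle of the ram's handle, 160 mm above the foot's underside.
- ram_collar (a point): Centre of the underside of the ram's collar, 125 mm above the foot's underside; it lies on fork_seat when the ram hangs.
- ram_foot (a point): Centre of the ram's foot's underside.
- tub: White open plastic tub, 110 (x) x 100 (y) x 40 mm high, walls and floor 4 mm, about 140 g, loose. Origin under its centre. A blue upright tab (12 mm in x, 24 mm in y, from 15 to 90 mm high) stands on the outside of its +x wall and is its handle.
- tub_mid (a point): Centre of the tub, 20 mm above its underside.
- tub_tab (a point): Point to grasp on the tub's tab: on its centre line, 61 mm to the +x side of the tub's centre and 68 mm above its underside (22 mm below the tab's top). Grasp across the 24 mm width (along the tub's y).
- glaze_mid (a point): Bystander: blue glaze bottle, 60 mm diameter, 170 mm high, standing loose; point at half height.
- mug_mid (a point): Bystander: white mug, 76 mm diameter, 85 mm high, handle at its +y; centre.
- bowl_mid (a point): Bystander: red clay bowl, 120 mm diameter, 55 mm high; centre.
- toolpot_mid (a point): Bystander: grey pot, 72 mm diameter, 100 mm high, tool handles up to 190 mm; point 50 mm above its underside.
- jar_mid (a point): Bystander: white jar, 90 mm diameter, 100 mm high; centre.
- rib_mid (a point): Bystander: flat wooden rib, 90 x 50 x 12 mm; centre.
- puck_mid (a point): Bystander: brass puck, 56 mm diameter, 22 mm high; centre.
There are look-alikes about, which are no part of the job. Leave any yellow look-alike of the tub alone.

How it is judged:
On the way, in this order (a step that is already met when the one before it is completed fails the run):
1. the tub stands on the table, let go, with the barrel's lower end over its opening (x of barrel_exit in the frame of tub_mid between -0.048 and 0.048 m and y of barrel_exit in the frame of tub_mid between -0.043 and 0.043 m and height (world z) of tub_mid below 0.026 m and angle between tub_mid's own z axis and vertical below 0.1 rad and contact force between the fingers and tub below 0.3 N and distance between plug_center and barrel_exit below 0.06 m), for 0.2 s.
2. the ram's foot comes down the bore to 30 mm before the lower end (within 12 mm) (distance between ram_foot and barrel_low below 0.012 m), for 0.05 s.
3. the plug lies in the tub (x of plug_center in the frame of tub_mid between -0.052 and 0.052 m and y of plug_center in the frame of tub_mid between -0.047 and 0.047 m and z of plug_center in the frame of tub_mid below 0.02 m), for 0.2 s.
At the end, for the whole second after the job is handed in: Tub upright on the table, released, the barrel's lower end over its opening (within 48 mm of its centre along its x, 43 mm along y); plug inside the tub; ram hanging upright (7 deg) on the fork, collar within 12 mm of the seat; ram and tub at rest, not touched (all of step 3 and x of barrel_exit in the frame of tub_mid between -0.048 and 0.048 m and y of barrel_exit in the frame of tub_mid between -0.043 and 0.043 m and height (world z) of tub_mid below 0.026 m and angle between tub_mid's own z axis and vertical below 0.1 rad and contact force between the fingers and tub below 0.3 N and distance between ram_collar and fork_seat below 0.012 m and angle between ram_collar's own z axis and vertical below 0.12 rad and contact force between the fingers and ram below 0.3 N and linear speed of ram below 0.05 m/s and linear speed of tub below 0.03 m/s).
It fails at once if a bystander (bottle, mug, bowl, pot, jar, rib or puck) is moved by more than 25 mm (distance of any of glaze_mid, mug_mid, bowl_mid, toolpot_mid, jar_mid, rib_mid, puck_mid from where it was at the start of the episode above 0.025 m).
It fails at once if a standing bystander is tipped by more than 20 deg (angle between any of glaze_mid, mug_mid, bowl_mid, toolpot_mid, jar_mid's own z axis and vertical above 0.35 rad).
It fails at once if the gripper touches the plug (contact force between the fingers and plug above 0.2 N).
It also fails if it takes over 72 s, if anything falls off the work surface, if the arm or the gripper's body presses on something with over 40 N, if the wrist force passes 120 N, or if a joint passes its speed limit or range.

## Robot

A 6-joint arm with a two-finger parallel gripper is mounted at the origin on the work surface. World frame = base frame: x ahead of the robot, y to its left, z up, the work surface at z = 0. Lengths are in m, angles in rad, forces in N, time in s.
With the tool pointing down it reaches from about 0.325 to 0.9 m from the base axis. Payload 3.5 kg.
Tool frame: the origin (TCP) lies at the very end of the fingers, on their centre line; the grasp point (between the pads) lies 19 mm behind it; z points along the fingers, y is the line along which they close (so a half turn about z gives the same grasp; the last joint's range is limited). The gripper opens to 85 mm and grips with 20 to 120 N. Pads are 22 mm wide; open, the fingers measure 114 mm over their backs; the gripper's body (76 mm by 85 mm) begins 54 mm behind the grasp point. The pads swing forward as they close: fully open they stand 13 mm farther back than shut.
Start: joints at [-1.404, 0.276, -0.026, 1.268, 0, 1.467], TCP at [0.167, -0.602, 0.231] pointing down, gripper open.
Joint ranges: [-3.12, 3.12], [-0.85, 1.88], [-1.08, 1.24], [-1.95, 2.15], [-1.57, 1.53], [-3.14, 3.14]. Speed limits (rad/s): [2.57, 2.57, 3.14, 3.14, 3.14, 3.14].

## Interface

Orientations are given as a rotation vector (axis times angle).
In Python, from rig import arm, vision gives the robot as it stands. The module is installed in compiled form; this text tells all that it offers.
- The arm moves only by the tool drive_tool, never from a script. Its argument "moves" is a list of rows, each a list of 3 entries, a list of its own where there are three numbers: the turn, a rotation vector about the world's x, y, z in degrees, then the shift along the world's x, y, z in cm, then the opening, from -1 (shut) to 1 (fully open). In form: [[[wx, wy, wz], [dx, dy, dz], fingers], ...]. A call has 1 to 20 rows; each row is the pose to reach, as a shift and turn from the pose commanded when the call began; what a row does not reach only later rows make up. A row lasts 1/12 s, in which the tool goes at most 41.7 mm and 7.16 degrees, less where a joint would pass 70% of its speed; a pose out of reach is approached as far as the arm can. A call with a gripper value outside its range is refused whole. The fingers move at their own pace and stop on an object; "newtons" is the grip in N (left out, the last holds). Time passes only in rows, so rows that repeat a pose let the fingers close. It gives the time, the measured TCP pose, the force, the opening and the grip force at its end, in the units of the state.
- arm.observe(): the state, without advancing time (a new reading comes with each control period).
- vision.grab_frame(name): name is "side" or "top" or "wrist"; returns a dict with "frame" (420x560x3 uint8, red, green, blue), "fx", "fy", "cx", "cy" (pixels), "R" (3x3) and "t" (3): a world point X has camera coordinates R X + t. Camera axes: x right, y down, z forward; pixel columns grow to the right and rows downward; lengths in m; the calibration is good to about 2 mm. A picture is of the moment at which its call begins. There is no depth.
- arm.close_job(): hands the job in; it is judged then, once.
The state is a dict: "t": time; "joint_positions": joint angles; "dq": joint speeds; "joint_torque": joint torques, N m; "tool_pos": TCP position; "ee_rot": TCP orientation; "contact_force": force on the tool from outside, world axes, zero at the start; "wrist_torque": the same for the moment, N m; "width": finger opening in m; "grip_force": force on a finger pad.
Only numpy, scipy, OpenCV 4.12 (cv2) and the standard library are available. Lean on these libraries where they do the work, as an engineer would, in place of code of your own. Each camera call takes 0.05 s, during which the arm holds its last target. There are 200 camera calls.

## Working session

There is one attempt and no reset: what is moved stays moved. The work goes in short steps, Python scripts to look and compute and a tool call to move; the robot and the scene stay as the last step left them, time stands still between calls to the robot, and variables do not carry over. Pictures are saved under pics/ and viewed, at most 11 in all, crops included, and the job is handed in when it is done.

Besides the shell and the picture viewer there is one more tool, called after ">>>" by a JSON object that holds its "api" and its "payload". drive_tool: Moves the arm, as the interface text tells. Its arguments: {"type":"object","properties":{"moves":{"type":"array","items":{"type":"array"}},"newtons":{"type":"number"}},"required":["moves"]}

```bash
mkdir -p pics; cat > h.py <<'E'
import numpy as np, cv2, pickle
from rig import arm, vision
def grab(n,save=None):
    f=vision.grab_frame(n)
    f={k:np.array(v) if k in('R','t','frame') else v for k,v in f.items()}
    if save: cv2.imwrite('pics/%s.png'%save,f['frame'][:,:,::-1]); pickle.dump(f,open('pics/%s.pkl'%save,'wb'))
    return f
def load(s): return pickle.load(open('pics/%s.pkl'%s,'rb'))
def ray(f,u,v):
    d=f['R'].T@np.array([(u-f['cx'])/f['fx'],(v-f['cy'])/f['fy'],1.]); c=-f['R'].T@f['t']
    return c,d/np.linalg.norm(d)
def onz(f,u,v,z):
    c,d=ray(f,u,v); return c+d*(z-c[2])/d[2]
def proj(f,X):
    p=f['R']@np.array(X)+f['t']; return p[0]/p[2]*f['fx']+f['cx'],p[1]/p[2]*f['fy']+f['cy']
E
python3 - <<'E'
from h import *
for n in('side','top'):
    f=grab(n,n+'0'); print(n,-f['R'].T@f['t'],f['R'][2],f['fx'])
print(arm.observe())
a=np.hstack([cv2.imread('pics/top0.png')]);
E
```

```text
side [0.09452965 0.5260353  0.67711208] [ 0.54202139 -0.58157591 -0.60661543] 391.27975161239146
top [ 0.39137525 -0.01115875  1.1573295 ] [ 0.1793294   0.00697162 -0.98376438] 386.76175397942217
{'t': 0.1, 'joint_positions': array([-1.40444062e+00,  2.77072824e-01, -2.77338179e-02,  1.26801941e+00,
       -2.76106104e-05,  1.46735952e+00]), 'dq': array([ 0.00239188, -0.00101535,  0.00293048,  0.00039346, -0.00029879,
        0.00122653]), 'joint_torque': array([ 8.48314849e-04, -4.46708035e+01,  2.96128553e+01,  8.45687755e-03,
       -3.77921174e-05, -5.70936621e-06]), 'tool_pos': array([ 0.16642473, -0.60170031,  0.23026634]), 'ee_rot': array([-3.11104275e+00, -4.22232292e-01,  1.43541830e-04]), 'contact_force': array([ 0.27631376,  0.75805834, -0.47382289]), 'wrist_torque': array([ 0.00447992,  0.04603276, -0.07448019]), 'grip_force': 0.0, 'width': 0.08547010118464504}
```

View pics/top0.png

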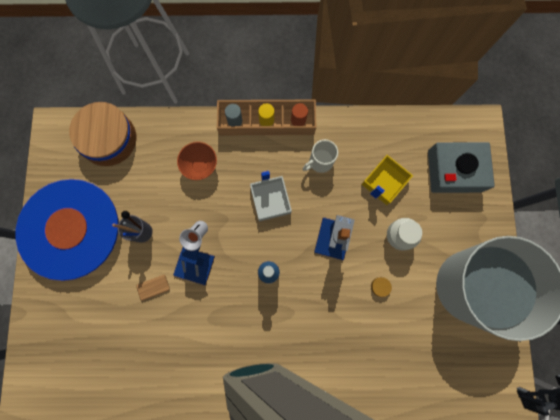

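View pics/side0.png

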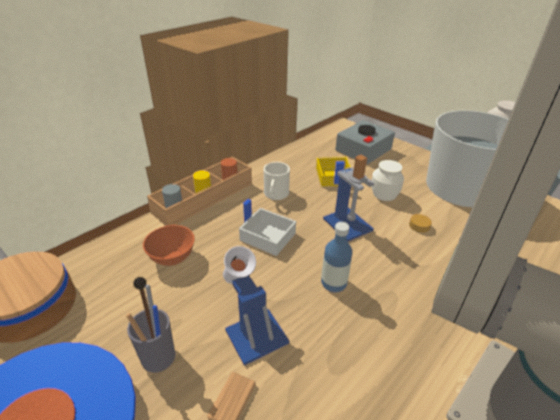

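Top: white tub (271,199), tab at (265,175), barrel about (193,240) with base (193,266), fork and ram (335,238). The bottle at (269,272) stands between them. I'll zoom in to measure.

```bash
python3 - <<'E'
from h import *
a=load('top0')['frame'][150:300,165:365,::-1]; cv2.imwrite('pics/c1.png',cv2.resize(a,None,fx=4,fy=4,interpolation=cv2.INTER_CUBIC))
b=load('side0')['frame'][150:350,210:410,::-1]; cv2.imwrite('pics/c2.png',cv2.resize(b,None,fx=3,fy=3,interpolation=cv2.INTER_CUBIC))
E
```

```text
(no output)
```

View pics/c1.png

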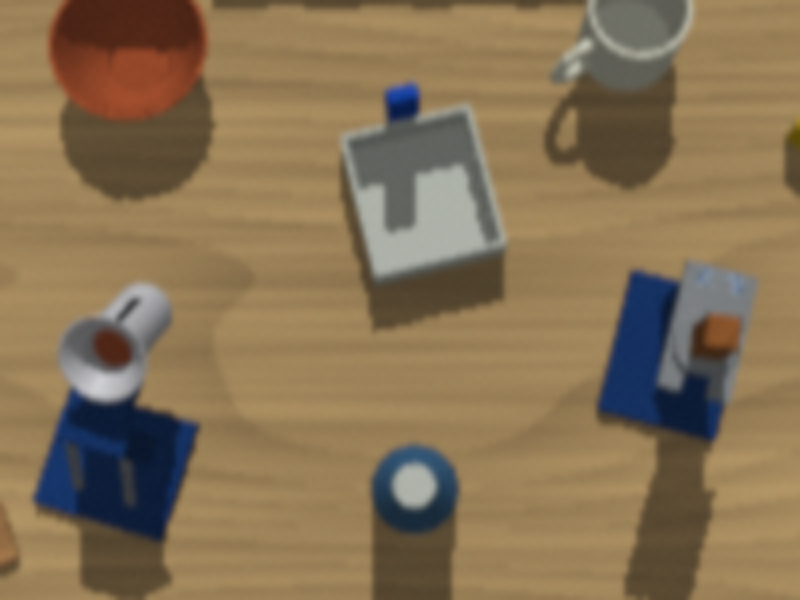

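View pics/c2.png

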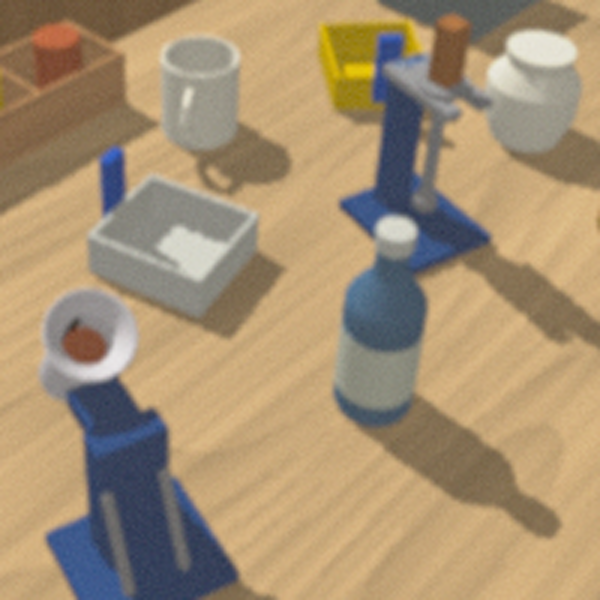

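```bash
cat > m.py <<'E'
from h import *
T=load('top0');S=load('side0')
P=lambda x,y,z:onz(T,165+(x+.5)/4-.5,150+(y+.5)/4-.5,z)
Q=lambda x,y,z:onz(S,210+(x+.5)/3-.5,150+(y+.5)/3-.5,z)
def fit(L,W):
    L=np.array(L)[:,:2];W=np.array(W)[:,:2];lc,wc=L.mean(0),W.mean(0);a=L-lc;b=W-wc
    th=np.arctan2((a[:,0]*b[:,1]-a[:,1]*b[:,0]).sum(),(a*b).sum())
    R=np.array([[np.cos(th),-np.sin(th)],[np.sin(th),np.cos(th)]]);o=wc-R@lc
    return o,np.degrees(th),R,np.abs((R@L.T).T+o-W).max()
tub=fit([(.055,.05),(.055,-.05),(-.055,-.05),(-.055,.05)],[P(342,135,.04),P(470,104,.04),P(505,242,.04),P(375,283,.04)])
fk=fit([(.065,.045),(-.045,.045),(-.045,-.045)],[P(632,270,.01),P(600,412,.01),P(714,440,.01)])
ba=fit([(-.037,-.05),(-.127,-.05),(-.127,.05)],[P(198,425,.01),P(163,540,.01),P(36,500,.01)])
E
python3 - <<'E'
from m import *
for n,r in(('tub',tub),('fork',fk),('bar',ba)): print(n,r)
print('tab',P(402,100,.09),tub[0]+tub[2]@[.061,0])
print('mouth top',P(104,358,.156),'side',Q(90,335,.156), 'pred',ba[0]+ba[2]@[-.045+0.0,0])
print('handle top',P(719,335,.216),'side',Q(452,22,.216))
print('plate',[P(*p,.155)[:2] for p in((686,262),(757,278),(733,403),(657,388))])
for n,x in(('bowl',P(128,70,.03)),('mug',P(635,45,.05)),('bottle',P(414,487,.17))):print(n,x)
E
```

```text
tub (array([ 0.63924603, -0.01169995]), np.float64(14.142839879939693), array([[ 0.96968959, -0.24434011],
       [ 0.24434011,  0.96968959]]), np.float64(0.0036695109158429995))
fork (array([ 0.51052343, -0.19520732]), np.float64(-14.618692506421844), array([[ 0.96762688,  0.25238506],
       [-0.25238506,  0.96762688]]), np.float64(0.002087093036834131))
bar (array([0.52064754, 0.19017809]), np.float64(-16.86388093591823), array([[ 0.95699665,  0.29009896],
       [-0.29009896,  0.95699665]]), np.float64(0.002171133412004783))
tab [0.69423437 0.0030624  0.09      ] [0.6983971 0.0032048]
mouth top [0.50267859 0.19625867 0.156     ] side [0.50063189 0.19782062 0.156     ] pred [0.4775827  0.20323255]
handle top [ 0.50897996 -0.1922835   0.216     ] side [ 0.51104539 -0.19362561  0.216     ]
plate [array([ 0.56490601, -0.18420364]), array([ 0.55410332, -0.23030375]), array([ 0.47238177, -0.21137985]), array([ 0.48221191, -0.16264761])]
bowl [0.73568117 0.2114826  0.03      ]
mug [ 0.74720965 -0.16997341  0.05      ]
bottle [ 0.41881936 -0.00530122  0.17      ]
```

>>> {"api": "drive_tool", "payload": {"moves": [[[0,0,10],[0,0,4],1],[[0,0,20],[0,0,8],1],[[0,0,90],[53,60.5,9],1],[[0,0,90],[53,60.5,9],1],[[0,0,90],[53,60.5,9],1],[[0,0,90],[53,60.5,9],1],[[0,0,90],[53,60.5,9],1],[[0,0,90],[53,60.5,9],1],[[0,0,90],[53,60.5,9],1],[[0,0,90],[53,60.5,9],1],[[0,0,90],[53,60.5,9],1],[[0,0,90],[53,60.5,9],1],[[0,0,90],[53,60.5,9],1],[[0,0,90],[53,60.5,9],1],[[0,0,90],[53,60.5,9],1],[[0,0,90],[53,60.5,9],1],[[0,0,90],[53,60.5,9],1],[[0,0,90],[53,60.5,9],1],[[0,0,90],[53,60.5,9],1],[[0,0,90],[53,60.5,9],1]]}}

```text
t: 1.77
tool_pos: [0.6615, -0.0363, 0.32]
ee_rot: [-1.902, -2.5, 0.001]
contact_force: [1.7, -0.6, -0.6]
width: 0.0849
grip_force: 0.0
```

>>> {"api": "drive_tool", "payload": {"moves": [[[0,0,88.6],[3.5,3.9,-4],1],[[0,0,88.6],[3.5,3.9,-4],1],[[0,0,88.6],[3.5,3.9,-4],1],[[0,0,88.6],[3.5,3.9,-4],1],[[0,0,88.6],[3.5,3.9,-4],1],[[0,0,88.6],[3.5,3.9,-4],1],[[0,0,88.6],[3.5,3.9,-4],1],[[0,0,88.6],[3.5,3.9,-4],1],[[0,0,88.6],[3.5,3.9,-4],1],[[0,0,88.6],[3.5,3.9,-4],1],[[0,0,88.6],[3.5,3.9,-4],1],[[0,0,88.6],[3.5,3.9,-4],1],[[0,0,88.6],[3.5,3.9,-4],1],[[0,0,88.6],[3.5,3.9,-4],1]]}}

```text
t: 2.93
tool_pos: [0.6954, 0.0008, 0.2798]
ee_rot: [0.385, -3.116, -0.0]
contact_force: [-0.3, 0.6, -0.6]
width: 0.0852
grip_force: 0.0
```

```bash
python3 - <<'E'
from h import *
f=grab('wrist','w1'); s=arm.observe(); print(s['tool_pos'],s['ee_rot'],s['joint_positions'],proj(f,(.697,.003,.09)))
E
```

```text
[0.69540275 0.00076249 0.27992202] [ 3.82404063e-01 -3.11697283e+00 -4.47008013e-04] [-9.17944152e-02  3.86941758e-01  2.26538372e-01  1.41167478e+00
  1.29217792e-05 -3.35943247e-01] (np.float64(281.0860007304162), np.float64(176.9922611019685))
```

View pics/w1.png

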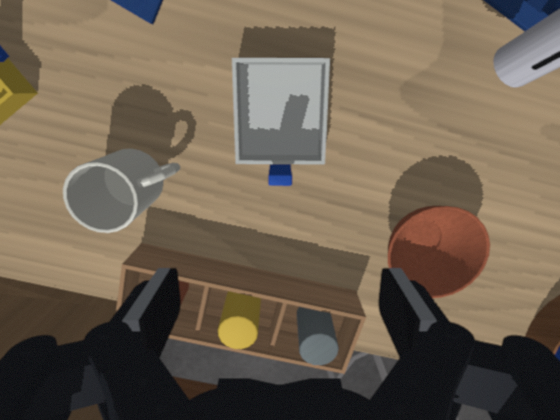

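```bash
python3 - <<'E'
from h import *
f=load('w1'); im=f['frame'].astype(int); print('cam',-f['R'].T@f['t'])
m=((im[...,2]-im[...,0]>50)).astype(np.uint8); m[:,:230]=0;m[:,330:]=0
for th in(0,1):
  mm=m if th==0 else m*(im[...,2]>130)
  ys,xs=np.nonzero(mm[140:200]);print(xs.min(),xs.max(),ys.min()+140,ys.max()+140)
print([im[v,281].tolist() for v in range(162,190,2)])
print('top lo/hi',onz(f,281,176,.09),onz(f,281,187,.09))
for p in((234,60),(328,60),(325,162),(236,162)): print(onz(f,*p,.04)[:2])
E
```

```text
cam [ 0.6180818  -0.01877721  0.42291528]
269 291 165 185
269 290 176 185
[[106, 108, 106], [64, 69, 92], [20, 39, 84], [12, 36, 81], [22, 39, 85], [15, 38, 82], [23, 45, 95], [37, 68, 144], [42, 75, 155], [39, 74, 154], [41, 76, 158], [53, 83, 160], [134, 122, 113], [154, 135, 106]]
top lo/hi [0.69604727 0.00267073 0.09      ] [0.70693894 0.00543437 0.09      ]
[ 0.60132251 -0.07079725]
[0.57780207 0.02259409]
[0.68014128 0.04968756]
[ 0.70448135 -0.04690307]
```

Tab's top face is at (280,181), giving the tab at about (0.701, 0.004). Descending to grasp it.

>>> {"api": "drive_tool", "payload": {"moves": [[[0,0,0],[0.5,0.3,-4],1],[[0,0,0],[0.5,0.3,-8],1],[[0,0,0],[0.5,0.3,-12],1],[[0,0,0],[0.5,0.3,-16],1],[[0,0,0],[0.5,0.3,-20],1],[[0,0,0],[0.5,0.3,-23],1],[[0,0,0],[0.5,0.3,-23],1],[[0,0,0],[0.5,0.3,-23],-1],[[0,0,0],[0.5,0.3,-23],-1],[[0,0,0],[0.5,0.3,-23],-1],[[0,0,0],[0.5,0.3,-23],-1],[[0,0,0],[0.5,0.3,-23],-1],[[0,0,0],[0.5,0.3,-23],-1],[[0,0,0],[0.5,0.3,-23],-1],[[0,0,0],[0.5,0.3,-23],-1],[[0,0,0],[0.5,0.3,-22.2],-1],[[0,0,0],[0.5,0.3,-21.4],-1],[[0,0,0],[0.5,0.3,-21],-1],[[0,0,0],[0.5,0.3,-21],-1]], "newtons": 60}}

```text
t: 4.57
tool_pos: [0.7017, 0.0037, 0.0722]
ee_rot: [-0.384, 3.116, -0.001]
contact_force: [1.2, 0.6, -0.9]
width: 0.0233
grip_force: 58.8
```

>>> {"api": "drive_tool", "payload": {"moves": [[[0,0,-4],[-1,2,-0.4],-1],[[0,0,-8],[-2,4,-0.7],-1],[[0,0,-12],[-3,6,-0.7],-1],[[0,0,-16],[-4,8,-0.7],-1],[[0,0,-20],[-5,10,-0.7],-1],[[0,0,-24],[-6,12,-0.7],-1],[[0,0,-28],[-7,14,-0.7],-1],[[0,0,-31],[-7.8,15,-0.7],-1],[[0,0,-31],[-8.3,15.7,-0.7],-1],[[0,0,-31],[-8.3,15.7,-0.7],-1],[[0,0,-31],[-8.3,15.7,-1.2],-1],[[0,0,-31],[-8.3,15.7,-1.7],-1],[[0,0,-31],[-8.3,15.7,-2.0],-1],[[0,0,-31],[-8.3,15.7,-2.1],-1],[[0,0,-31],[-8.3,15.7,-2.1],-1]]}}

```text
t: 5.82
tool_pos: [0.6196, 0.16, 0.0533]
ee_rot: [0.463, 3.105, 0.002]
contact_force: [-5.9, 0.1, 18.2]
width: 0.0235
grip_force: 61.6
```

```bash
python3 - <<'E'
from h import *
f=grab('side','s1'); g=grab('top','t1')
a=cv2.resize(f['frame'][180:380,180:380,::-1],(400,400)); b=cv2.resize(g['frame'][150:300,140:290,::-1],(400,400),interpolation=cv2.INTER_CUBIC)
cv2.imwrite('pics/c3.png',np.hstack([a,b]))
E
```

```text
(no output)
```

View pics/c3.png

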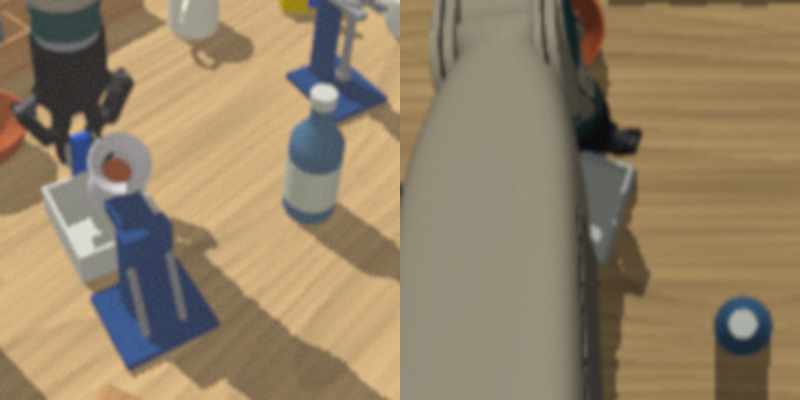

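>>> {"api": "drive_tool", "payload": {"moves": [[[0,0,0],[0,0,0],0.5],[[0,0,0],[0,0,0],0.5],[[0,0,0],[0,0,0],0.5],[[0,0,0],[0,0,0],0.5],[[0,0,0],[0,0,2],0.5],[[0,0,0],[0,0,6],0.5],[[0,0,0],[0,0,10],0.5],[[0,0,0],[0,0,14],1],[[0,0,0],[0,0,18],1],[[0,0,1],[0,0,22],1],[[0,0,2],[-1,-4,25],1],[[0,0,2.3],[-11,-35.3,25],1],[[0,0,2.3],[-11,-35.3,25],1],[[0,0,2.3],[-11,-35.3,25],1],[[0,0,2.3],[-11,-35.3,25],1],[[0,0,2.3],[-11,-35.3,25],1],[[0,0,2.3],[-11,-35.3,25],1],[[0,0,2.3],[-11,-35.3,25],1],[[0,0,2.3],[-11,-35.3,25],1],[[0,0,2.3],[-11,-35.3,25],1]]}}

```text
t: 7.58
tool_pos: [0.5059, -0.1982, 0.2991]
ee_rot: [-0.411, -3.114, 0.005]
contact_force: [0.8, 0.6, 0.2]
width: 0.0852
grip_force: 0.0
```

>>> {"api": "drive_tool", "payload": {"moves": [[[0,0,0],[0,0,0],1],[[0,0,0],[0,0,0],1],[[0,0,0],[0,0,0],1]]}}

```text
t: 7.83
tool_pos: [0.5079, -0.1913, 0.2992]
ee_rot: [-0.398, -3.116, -0.001]
contact_force: [-1.1, 0.4, -0.8]
width: 0.0857
grip_force: 0.0
```

```bash
python3 - <<'E'
from h import *
f=grab('wrist','w2'); g=grab('top','t2'); s=arm.observe(); print(s['tool_pos'],s['ee_rot'],s['joint_positions'],proj(f,(.510,-.1935,.216)))
a=f['frame'][:,:,::-1]
b=cv2.resize(g['frame'][150:300,150:270,::-1],None,fx=2.8,fy=2.8,interpolation=cv2.INTER_CUBIC)[:420,:240]
cv2.imwrite('pics/c4.png',np.hstack([a,b]))
E
```

```text
[ 0.50813021 -0.19088253  0.29941767] [-3.96727633e-01 -3.11605256e+00 -6.27484090e-04] [-4.78586575e-01  1.02033653e-01 -9.58808393e-02  1.37338227e+00
  2.41825306e-04 -2.25314508e-01] (np.float64(276.89616574661505), np.float64(214.06349043223057))
```

View pics/c4.png

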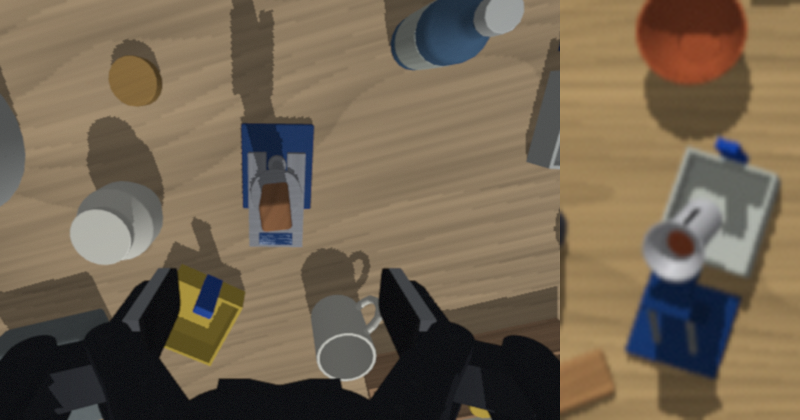

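```bash
python3 - <<'E'
from h import *
from m import ba
f=load('w2'); im=f['frame'].astype(int)
m=((im[...,0]-im[...,2]>60)&(im[...,0]>110)).astype(np.uint8); m[:170]=0;m[245:]=0;m[:,:245]=0;m[:,310:]=0
c=max(cv2.findContours(m,0,1)[0],key=cv2.contourArea); r=cv2.minAreaRect(c);print(r)
print('handle',onz(f,*r[0],.216)); print(onz(f,276,219,.216))
g=load('t2'); Z=lambda x,y:onz(g,150+(x-560)/2.8,150+y/2.8,.04)[:2]
c=(Z(688,148)+Z(745,277))/2; e=Z(778,177)-Z(688,148); yaw=np.degrees(np.arctan2(e[1],e[0]))+90; print('tub',c,yaw)
ex=np.array([.543,.1838])-c; a=np.radians(yaw); print([ex@[np.cos(a),np.sin(a)],ex@[-np.sin(a),np.cos(a)]])
# fork plate corners wrist
print([onz(f,*p,.155)[:2].round(4) for p in((250,245),(303,245))])
E
```

```text
((275.1450500488281, 217.48294067382812), (23.19298553466797, 26.347700119018555), 83.2901611328125)
handle [ 0.51214507 -0.19532136  0.216     ]
[ 0.51338695 -0.19503121  0.216     ]
tub [0.55497932 0.1772697 ] -18.205830642540036
[np.float64(-0.013419908939127912), np.float64(0.00246067725131879)]
[array([ 0.5542, -0.2307]), array([ 0.5662, -0.1841])]
```

>>> {"api": "drive_tool", "payload": {"moves": [[[0,0,0],[0.35,-0.35,-3],1],[[0,0,0],[0.35,-0.35,-6],1],[[0,0,0],[0.35,-0.35,-9],1],[[0,0,0],[0.35,-0.35,-11],1],[[0,0,0],[0.35,-0.35,-12.5],1],[[0,0,0],[0.35,-0.35,-12.7],1],[[0,0,0],[0.35,-0.35,-12.7],1],[[0,0,0],[0.35,-0.35,-12.7],-1],[[0,0,0],[0.35,-0.35,-12.7],-1],[[0,0,0],[0.35,-0.35,-12.7],-1],[[0,0,0],[0.35,-0.35,-12.7],-1],[[0,0,0],[0.35,-0.35,-12.7],-1],[[0,0,0],[0.35,-0.35,-12.7],-1],[[0,0,0],[0.35,-0.35,-12.7],-1],[[0,0,0],[0.35,-0.35,-12.7],-1],[[0,0,0],[0.35,-0.35,-12.7],-1]], "newtons": 100}}

```text
t: 9.27
tool_pos: [0.5119, -0.1962, 0.1737]
ee_rot: [0.4, 3.114, -0.001]
contact_force: [-0.6, -0.0, 5.3]
width: 0.0208
grip_force: 98.4
```

>>> {"api": "drive_tool", "payload": {"moves": [[[0,0,0],[0,0,0.4],-1],[[0,0,0],[0,0,0.7],-1],[[0,0,0],[-0.7,0.2,0.7],-1],[[0,0,0],[-2.2,0.6,0.7],-1],[[0,0,0],[-4.1,1.1,0.7],-1],[[0,0,0],[-6,1.6,0.7],-1],[[0,0,0],[-7.7,2,0.7],-1],[[0,0,0],[-7.7,2,0.7],-1],[[0,0,0],[-7.7,2,3],-1],[[0,0,0],[-7.7,2,6.5],-1],[[0,0,0],[-7.7,2,10],-1],[[0,0,0],[-7.7,2,13.5],-1],[[0,0,0],[-7.7,2,17],-1],[[0,0,0],[-7.7,2,20.5],-1],[[0,0,0],[-7.7,2,22.5],-1],[[0,0,0],[-7.7,2,22.5],-1]]}}

```text
t: 10.6
tool_pos: [0.4362, -0.1769, 0.4029]
ee_rot: [0.399, 3.107, -0.006]
contact_force: [0.3, -0.3, -1.6]
width: 0.0208
grip_force: 98.4
```

```bash
python3 - <<'E'
from h import *
f=grab('side','s2'); s=arm.observe(); print(s['tool_pos'],s['ee_rot'],s['joint_positions'],s['width'])
E
```

```text
[ 0.43534375 -0.17641382  0.39984476] [ 3.99702797e-01  3.11132044e+00 -3.09261669e-03] [-5.22747200e-01 -4.86783255e-02 -4.54352572e-02  1.56894127e+00
 -1.09036809e-05 -2.67212352e-01] 0.02098335125115617
```

View pics/s2.png

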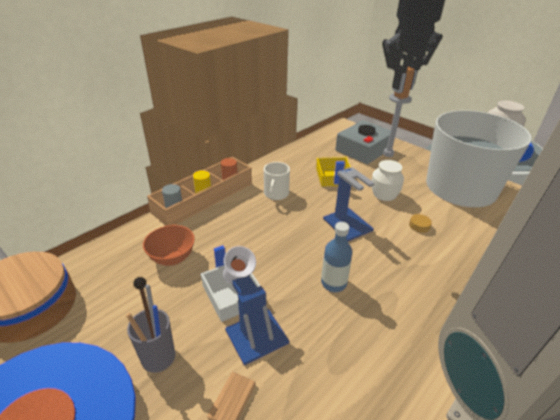

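>>> {"api": "drive_tool", "payload": {"moves": [[[0,0,0],[-0.3,4,0],-1],[[0,0,0],[-0.6,8,0],-1],[[0,0,0],[-0.9,12,0],-1],[[0,0,0],[-1.2,16,0],-1],[[0,0,0],[-1.5,20,0],-1],[[0,0,0],[-1.8,24,0],-1],[[-1,-3,0],[-2.2,28,0],-1],[[-2.3,-7.6,0],[-2.5,32,0],-1],[[-3.6,-12,0],[-2.8,36,0],-1],[[-5,-16.7,0],[-3.2,40.3,0],-1],[[-6.5,-21.5,0],[-3.2,40.3,0],-1],[[-7.9,-26,0],[-3.2,40.3,-2],-1],[[-8.7,-28.7,0],[-3.2,40.3,-4],-1],[[-8.7,-28.7,0],[-3.2,40.3,-6.8],-1],[[-8.7,-28.7,0],[-3.2,40.3,-6.8],-1],[[-8.7,-28.7,0],[-3.2,40.3,-6.8],-1],[[-8.7,-28.7,0],[-3.2,40.3,-6.8],-1],[[-8.7,-28.7,0],[-3.2,40.3,-6.8],-1]]}}

```text
t: 12.15
tool_pos: [0.4038, 0.2277, 0.3319]
ee_rot: [0.336, 2.599, -0.114]
contact_force: [0.2, -0.1, -1.3]
width: 0.021
grip_force: 99.4
```

```bash
python3 - <<'E'
from h import *
from scipy.spatial.transform import Rotation as Ro
f=load('s2'); X=np.array([.4353,-.1764,.400]); print('s2 foot pred',proj(f,X-[0,0,.1437]),'collar',proj(f,X-[0,0,.0187]))
s=arm.observe(); p=s['tool_pos']; z=Ro.from_rotvec(s['ee_rot']).as_matrix()[:,2]; print(p,z,s['joint_positions'])
g=grab('side','s3'); h=grab('top','t3'); w=grab('wrist','w3')
for n,q in(('s',g),('t',h)): print(n,'foot',proj(q,p+.1437*z),'collar',proj(q,p+.0187*z),'mouth',proj(q,(.501,.197,.156)))
a=cv2.resize(g['frame'][130:330,150:350,::-1],(400,400),interpolation=cv2.INTER_CUBIC); b=cv2.resize(h['frame'][150:300,140:290,::-1],(400,400),interpolation=cv2.INTER_CUBIC)
cv2.imwrite('pics/c5.png',np.hstack([a,b]))
E
```

```text
s2 foot pred (np.float64(387.50687797982914), np.float64(156.11928340627097)) collar (np.float64(399.19721953304906), np.float64(100.70900575640516))
[0.40379725 0.22769455 0.33191216] [ 0.48069647 -0.14382596 -0.86501156] [ 0.62434694 -0.27048447 -0.45926511  1.04206889 -0.40900002  0.81056619]
s foot (np.float64(245.0209910288417), np.float64(250.8512947295534)) collar (np.float64(260.98136893577146), np.float64(222.8878480613203)) mouth (np.float64(239.8669874787775), np.float64(261.00991365343197))
t foot (np.float64(181.57752234701758), np.float64(248.91036520843116)) collar (np.float64(160.85033676812964), np.float64(272.56762533843903)) mouth (np.float64(190.31886083328874), np.float64(239.76876151474215))
```

View pics/c5.png

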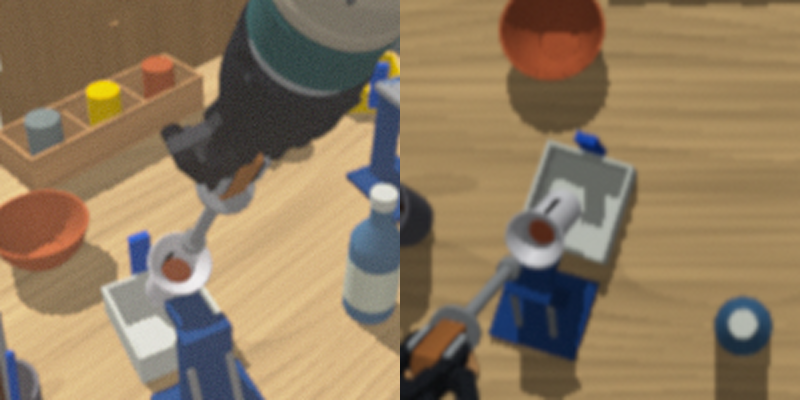

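The ram's foot (crop 510,270) points into the mouth (537,238), with the rod along the barrel's axis in both views. The tub sits under the exit, so I'm inserting the ram.

>>> {"api": "drive_tool", "payload": {"moves": [[[0,0,0],[1.39,-0.57,-2.6],-1],[[0,0,0],[2.34,-0.86,-4.33],-1],[[0,0,0],[2.82,-1.0,-5.2],-1],[[0,0,0],[3.3,-1.15,-6.06],-1],[[0,0,0],[3.54,-1.22,-6.5],-1],[[0,0,0],[3.78,-1.29,-6.93],-1],[[0,0,0],[4.02,-1.37,-7.36],-1],[[0,0,0],[4.26,-1.44,-7.79],-1],[[0,0,0],[4.5,-1.51,-8.23],-1],[[0,0,0],[4.74,-1.58,-8.66],-1],[[0,0,0],[4.74,-1.58,-8.66],-1]]}}

```text
t: 13.22
tool_pos: [0.4502, 0.2115, 0.2429]
ee_rot: [0.334, 2.601, -0.116]
contact_force: [-0.0, -1.1, -2.8]
width: 0.0209
grip_force: 99.6
```

```bash
python3 - <<'E'
from h import *
from scipy.spatial.transform import Rotation as Ro
s=arm.observe(); p=s['tool_pos']; z=Ro.from_rotvec(s['ee_rot']).as_matrix()[:,2]; print(p+.1437*z,s['contact_force'])
g=grab('side','s4'); h=grab('top','t4')
a=cv2.resize(g['frame'][180:330,180:330,::-1],(400,400),interpolation=cv2.INTER_CUBIC); b=cv2.resize(h['frame'][180:280,150:250,::-1],(400,400),interpolation=cv2.INTER_CUBIC)
cv2.imwrite('pics/c6.png',np.hstack([a,b]))
E
```

```text
[0.51898389 0.19072833 0.11848204] [-0.03858299 -1.1013597  -2.81462826]
```

View pics/c6.png

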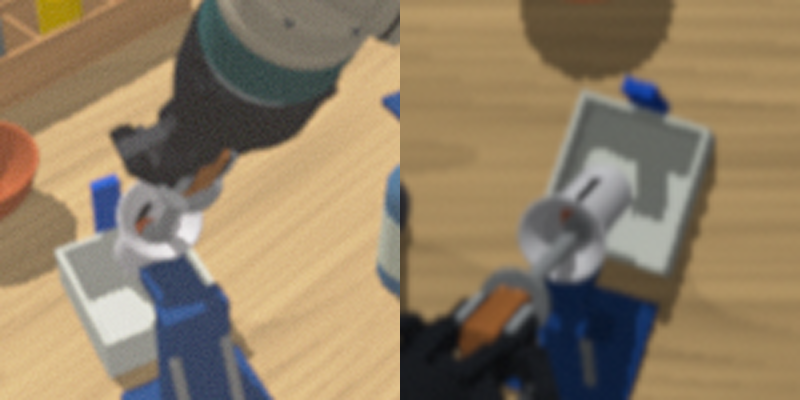

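>>> {"api": "drive_tool", "payload": {"moves": [[[0,0,0],[0.3,-0.07,-0.4],-1],[[0,0,0],[0.55,-0.14,-0.85],-1],[[0,0,0],[0.8,-0.22,-1.3],-1],[[0,0,0],[1.05,-0.29,-1.73],-1],[[0,0,0],[1.3,-0.36,-2.16],-1],[[0,0,0],[1.54,-0.43,-2.6],-1],[[0,0,0],[1.78,-0.5,-3.03],-1],[[0,0,0],[2.0,-0.58,-3.46],-1],[[0,0,0],[2.25,-0.65,-3.9],-1],[[0,0,0],[2.5,-0.72,-4.33],-1],[[0,0,0],[2.6,-0.76,-4.6],-1],[[0,0,0],[2.6,-0.76,-4.6],-1],[[0,0,0],[2.6,-0.76,-4.6],-1]]}}

```text
t: 14.4
tool_pos: [0.4756, 0.2037, 0.1968]
ee_rot: [0.334, 2.602, -0.117]
contact_force: [1.0, 0.3, -2.8]
width: 0.0209
grip_force: 99.6
```

```bash
python3 - <<'E'
from h import *
from scipy.spatial.transform import Rotation as Ro
s=arm.observe(); p=s['tool_pos']; z=Ro.from_rotvec(s['ee_rot']).as_matrix()[:,2]; print(p+.1437*z,s['contact_force'],s['width'])
from h import *
g=grab('side','s5'); h=grab('top','t5')
for n in 's4','s5','t4','t5':
    f=load(n); im=f['frame'].astype(int); m=((im[...,0]-im[...,2]>35)&(im[...,0]-im[...,1]>28)).astype(np.uint8)
    x0,y0,x1,y1=(195,240,250,330) if n[0]=='s' else (178,190,235,260)
    r=m[y0:y1,x0:x1]; k,l,st,c=cv2.connectedComponentsWithStats(r); print(n,[(st[i].tolist()[:2],st[i][4],(c[i]+[x0,y0]).round(1)) for i in range(1,k) if st[i][4]>5])
E
```

```text
[0.54424529 0.18280073 0.07228024] [ 1.01200779  0.3439295  -2.80863315] 0.02088153916151911
s4 [([0, 0], np.int32(450), array([208.5, 249.1])), ([36, 22], np.int32(16), array([232.6, 263.8])), ([0, 41], np.int32(838), array([205. , 311.5]))]
s5 [([0, 0], np.int32(380), array([206.2, 250. ])), ([51, 15], np.int32(16), array([247.8, 258.1])), ([27, 38], np.int32(122), array([227.2, 286.6])), ([0, 41], np.int32(825), array([205. , 311.2]))]
t4 [([38, 4], np.int32(21), array([220.7, 195.2])), ([52, 5], np.int32(6), array([232.3, 196. ])), ([47, 11], np.int32(21), array([229.6, 202.5])), ([3, 32], np.int32(12), array([183.6, 223.2])), ([50, 38], np.int32(12), array([231.1, 228.9])), ([47, 60], np.int32(16), array([228. , 251.2])), ([0, 62], np.int32(16), array([179.1, 254.1]))]
t5 [([39, 4], np.int32(15), array([221.6, 195.2])), ([51, 5], np.int32(8), array([231. , 196.1])), ([48, 12], np.int32(17), array([230.1, 202.7])), ([25, 26], np.int32(70), array([207.4, 220.3])), ([50, 38], np.int32(14), array([230.9, 229.2])), ([0, 53], np.int32(87), array([182.3, 247.9])), ([48, 61], np.int32(10), array([227.6, 252. ]))]
```

```bash
python3 - <<'E'
from h import *
print(onz(load('t5'),207.4,220.3,.025),onz(load('s5'),227.2,286.6,.025))
E
```

```text
[0.57316578 0.1754117  0.025     ] [0.56431333 0.18519299 0.025     ]
```

Red plug is now in the tub (top 207,220, side 227,287). Withdrawing along the axis.

>>> {"api": "drive_tool", "payload": {"moves": [[[0,0,0],[-0.6,0.16,1],-1],[[0,0,0],[-1.5,0.43,2.6],-1],[[0,0,0],[-2.6,0.72,4.4],-1],[[0,0,0],[-3.8,1.09,6.5],-1],[[0,0,0],[-5,1.5,8.7],-1],[[0,0,0],[-6.2,1.9,10.9],-1],[[0,0,0],[-7.3,2.3,13.2],-1],[[0,0,0],[-8,2.4,16],-1],[[0,0,0],[-8,2.4,20],-1],[[2.3,7.6,0],[-8,2.4,20.3],-1],[[4.3,14.3,0],[-7.6,-1.6,20.3],-1],[[6.5,21.5,0],[-7.2,-5.6,20.3],-1],[[8.7,28.7,0],[-6.8,-9.6,20.3],-1],[[8.7,28.7,0],[-6.4,-13.6,20.3],-1],[[8.7,28.7,0],[-6,-17.6,20.3],-1],[[8.7,28.7,0],[-5.5,-21.6,20.3],-1],[[8.7,28.7,0],[-5,-25.6,20.3],-1],[[8.7,28.7,0],[-4.6,-29.6,20.3],-1],[[8.7,28.7,0],[-4.1,-34,20.3],-1],[[8.7,28.7,0],[-4.1,-38,20.3],-1]]}}

```text
t: 16.17
tool_pos: [0.4352, -0.1779, 0.4006]
ee_rot: [0.4, 3.113, -0.003]
contact_force: [0.7, 0.7, -1.3]
width: 0.0209
grip_force: 99.6
```

>>> {"api": "drive_tool", "payload": {"moves": [[[0,0,0],[0,0,0],-1],[[0,0,0],[0,0,0],-1],[[0,0,0],[0,0,0],-1]]}}

```text
t: 16.42
tool_pos: [0.4346, -0.1754, 0.4003]
ee_rot: [0.402, 3.115, -0.0]
contact_force: [-0.3, -0.9, -1.2]
width: 0.0207
grip_force: 100.0
```

```bash
python3 - <<'E'
from h import *
from scipy.spatial.transform import Rotation as Ro
s=arm.observe(); p=s['tool_pos']; R=Ro.from_rotvec(s['ee_rot']); R0=Ro.from_rotvec([.4,3.114,-.001])
print(p,'to retreat pose',np.array([.4352,-.1764,.1807])-p,'turn',(R0*R.inv()).as_rotvec(degrees=True))
E
```

```text
[ 0.43462025 -0.17537271  0.40028108] to retreat pose [ 0.00057975 -0.00102729 -0.21958108] turn [-0.04234916 -0.08672934  0.04956485]
```

>>> {"api": "drive_tool", "payload": {"moves": [[[0,0,0],[0,-0.1,-4],-1],[[0,0,0],[0,-0.1,-8],-1],[[0,0,0],[0,-0.1,-12],-1],[[0,0,0],[0,-0.1,-16],-1],[[0,0,0],[0,-0.1,-19.5],-1],[[0,0,0],[0,-0.1,-21.8],-1],[[0,0,0],[0,-0.1,-21.8],-1],[[0,0,0],[0,-0.1,-21.8],-1],[[0,0,0],[1.5,-0.5,-21.8],-1],[[0,0,0],[3,-0.9,-21.8],-1],[[0,0,0],[4.5,-1.3,-21.8],-1],[[0,0,0],[6,-1.7,-21.8],-1],[[0,0,0],[7.2,-2,-21.8],-1],[[0,0,0],[7.7,-2.1,-21.8],-1],[[0,0,0],[7.7,-2.1,-21.8],-1],[[0,0,0],[7.7,-2.1,-21.8],-1]]}}

```text
t: 17.75
tool_pos: [0.5124, -0.1962, 0.1837]
ee_rot: [0.399, 3.114, -0.001]
contact_force: [0.2, -0.2, -2.0]
width: 0.021
grip_force: 100.0
```

```bash
python3 - <<'E'
from h import *
s=arm.observe(); print(s['tool_pos'],s['contact_force'])
g=grab('side','s6'); h=grab('top','t6')
a=cv2.resize(g['frame'][130:270,300:440,::-1],(400,400),interpolation=cv2.INTER_CUBIC); b=cv2.resize(h['frame'][180:280,150:250,::-1],(400,400),interpolation=cv2.INTER_CUBIC)
cv2.imwrite('pics/c7.png',np.hstack([a,b]))
E
```

```text
[ 0.51238678 -0.19619672  0.18372146] [ 0.18337066 -0.24662555 -2.03555982]
```

View pics/c7.png

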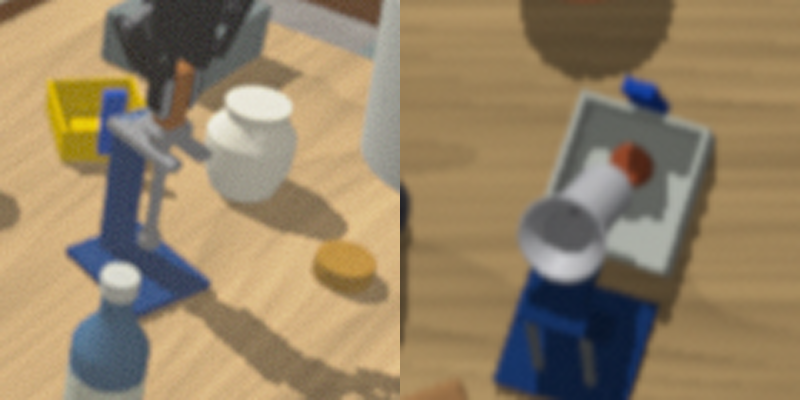

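The shaft is in the slot, the plug lies in the tub and the bore is empty. Lowering and releasing.

>>> {"api": "drive_tool", "payload": {"moves": [[[0,0,0],[0,0,-0.4],-1],[[0,0,0],[0,0,-0.8],-1],[[0,0,0],[0,0,-1.0],-1],[[0,0,0],[0,0,-1.0],-1],[[0,0,0],[0,0,-1.0],-1],[[0,0,0],[0,0,-1.0],0.2],[[0,0,0],[0,0,-1.0],0.6],[[0,0,0],[0,0,-1.0],1],[[0,0,0],[0,0,-1.0],1],[[0,0,0],[0,0,-1.0],1],[[0,0,0],[0,0,0],1],[[0,0,0],[0,0,2],1],[[0,0,0],[0,0,5],1],[[0,0,0],[0,0,9],1],[[0,0,0],[0,0,12],1],[[0,0,0],[0,0,12],1],[[0,0,0],[0,0,12],1],[[0,0,0],[0,0,12],1],[[0,0,0],[0,0,12],1]]}}

```text
t: 19.43
tool_pos: [0.5109, -0.1958, 0.3007]
ee_rot: [-0.4, -3.114, -0.001]
contact_force: [-0.4, 0.8, 0.6]
width: 0.0851
grip_force: 0.0
```

```bash
python3 - <<'E'
from h import *
f=grab('wrist','w7'); im=f['frame'].astype(int)
m=((im[...,0]-im[...,2]>60)&(im[...,0]>110)).astype(np.uint8); m[:170]=0;m[245:]=0;m[:,:245]=0;m[:,310:]=0
r=cv2.minAreaRect(max(cv2.findContours(m,0,1)[0],key=cv2.contourArea)); print('handle top',r,onz(f,*r[0],.216))
a=load('s2')['frame'];b=grab('side','s7')['frame']; c=load('side0')['frame']
r=lambda q:q[130:270,310:410]
print('side fork diff vs start',np.abs(r(b).astype(int)-r(c)).mean(),'s4',)
print(arm.observe()['tool_pos'])
E
```

```text
handle top ((279.0, 211.5), (23.0, 26.0), 90.0) [ 0.5118028  -0.19628584  0.216     ]
side fork diff vs start 3.448714285714286 s4
[ 0.51072384 -0.19577832  0.30034385]
```

Handle top is back within 1 mm of where it was, upright and matching the starting view. Handing in.

```bash
python3 -c "
from rig import arm
print(arm.close_job())"
```

```text
the job is handed in; nothing more can be done
None
```

The job is handed in: the plug is in the tub under the barrel's lower end and the ram hangs back on its fork within about 1 mm of its original spot; the judge returned no verdict.

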